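Wind the length stop one full turn

ROBOT

A 6-joint arm with a two-finger parallel gripper is mounted at the origin on the work surface. World frame = base frame: x ahead of the robot, y to its left, z up, the work surface at z = 0. Lengths are in mm, angles in degrees, forces in N, time in s.
With the tool pointing down it reaches from about 350 to 850 mm from the base axis. Payload 8.1 kg.
Tool frame: the origin (TCP) lies between the finger pads; the fingertips stand 22 mm ahead of it and the grasp point (between the pads) lies 3 mm ahead of it; z points along the fingers, y is the direction in which the jaws open and shut (so a half turn about z gives the same grasp; the last joint's range is limited). The gripper opens to 85 mm and grips with 20 to 120 N. Pads are 22 mm wide; open, the fingers measure 114 mm over their backs; the gripper's body (76 mm by 85 mm) begins 54 mm behind the grasp point. The pads swing forward as they close: fully open they stand 13 mm farther back than shut.
Start: joints at [63.002, 7.471, 85.268, -0, 87.261, -4.893], TCP at [225.76, 555.912, 253.292] pointing down, gripper open.
Joint ranges: [-169.43, 169.43], [-51.17, 129.36], [1.28, 143.12], [-76.62, 256.62], [0, 156.53], [-152.29, 152.29]. Speed limits (degrees/s): [136.94, 136.94, 159.86, 180, 180, 180].

INTERFACE

Orientations are given as [roll, pitch, yaw] about the fixed x, y, z axes, in that order (R = Rz(yaw) Ry(pitch) Rx(roll)).
In Python, from bench import r gives the robot as it stands.
- The arm moves only by the tool drive_tool, never from a script. Its argument "moves" is a list of rows, each a list of 2 entries, a list of its own where there are three numbers: the shift along the world's x, y, z in mm, then the turn about the world's z in degrees. A call has exactly 8 rows; each row is the pose to reach, as a shift and turn from the pose commanded when the call began; what a row does not reach only later rows make up. A row lasts 1/12 s, in which the tool goes at most 41.7 mm and 7.16 degrees, less where a joint would pass 70% of its speed; a pose out of reach is approached as far as the arm can. A call with a gripper value outside its range is refused whole. "fingers" is the finger opening in mm, from 0 to 85.4, set as the call begins (left out, the last holds). The fingers move at their own pace and stop on an object; "squeeze" is the grip in N (left out, the last holds). Time passes only in rows, so rows that repeat a pose let the fingers close, or fill a call up. It gives the time, the measured TCP pose, the force and the opening at its end, in the units of the state.
- r.sense(): the state, without advancing time (a new reading comes with each control period).
- r.snapshot(name): name is "scene" or "side" or "wrist"; returns a dict with "pixels" (384x512x3 uint8, red, green, blue), "camera_matrix" (3x3 intrinsics, pixels), "xyz" and "orientation" of the camera in the world. Camera axes: x right, y down, z forward; pixel columns grow to the right and rows downward; lengths in mm; the calibration is good to about 2 mm. A picture is of the moment at which its call begins. There is no depth.
- r.hand_in(): hands the job in, once; it reports no verdict.
The state is a dict: "time": time; "joint_pos": joint angles; "qd": joint speeds; "joint_efforts": joint torques, N m; "tool_pos": TCP position; "tcp_rot": TCP orientation; "ft_force": force on the tool from outside, world axes, zero at the start; "wrist_torque": the same for the moment, N m; "finger_gap": finger opening in mm.
Only numpy, scipy, OpenCV 4.12 (cv2) and the standard library are available. Lean on these libraries where they do the work, as an engineer would, in place of code of your own. Each camera call takes 0.05 s, during which the arm holds its last target.

TASK

Wind the larger handwheel, the one on the length stop with the rail, one full turn clockwise as seen from above by its upright crank handle, so that the stop block moves out along the rail and the handle comes back to stand over the brass index pointer. Then let go. Do not wind it backwards, and leave the smaller handwheel on its pedestal alone.

Things in the scene. Friction and masses are not known exactly. Their poses are not given: they have to be found in the camera images.
- crank_grip (a point): Half-way up the large handwheel's upright crank handle: black plastic cylinder, 26 mm diameter, from 35 mm below to 35 mm above this point, standing on the rim. It spins freely on its pin, so it can be gripped and carried round without turning the gripper. It travels on a level circle of radius 72 mm about the vertical wheel axis.
- wheel_hub (a point): Centre of the large dark spoked handwheel, on its axis, 95 mm above the table, over the fixed grey gearbox of the length stop. Rim 160 mm across outside; only the handle is over 16 mm above this point. +x points along the aluminium rail and stop block (under 90 mm high), -x to the brass index pointer, a tongue that sticks out under the rim; the handle starts over it, within 9 degrees.
- stop_wheel (a joint): Angle of the large handwheel in rad: 0 when the handle is exactly over the index pointer as at the start, growing clockwise seen from above; one full turn is 6.283. It turns from -1 to 9 rad with light drag (about 2 N at the handle) and stays where it is left. A turn moves the stop block 63 mm along the rail, away from the wheel.
- tilt_wheel (a joint): Angle in rad (about 0 at the start) of the smaller handwheel: rim 102 mm across outside, handle 18 mm in diameter, its top 125 mm above the table, on a plain pedestal without a rail, left or right of the length stop, at least 280 mm between the two axes. To be left alone.

How it is judged (in metres and radians):
On the way:
1. the large handwheel has been wound half a turn clockwise (value of joint stop_wheel above 3.14 rad), for 0.05 s.
At the end, for the whole second after the job is handed in: The large handwheel has made one full clockwise turn: its handle is back over the index pointer, within 20 degrees (joint 5.933 to 6.633 rad), and the wheel is at rest (value of joint stop_wheel between 5.933 and 6.633 rad and velocity of joint stop_wheel between -0.1 and 0.1 rad/s); the robot touches nothing.
It fails at once if the large handwheel is wound backwards, more than 35 degrees anticlockwise of the pointer (value of joint stop_wheel below -0.61 rad).
It fails at once if the large handwheel is wound far past one turn, more than 60 degrees beyond the pointer (value of joint stop_wheel above 7.33 rad).
It fails at once if the smaller handwheel is turned by more than about 20 degrees (value of joint tilt_wheel above 0.4 rad or value of joint tilt_wheel below -0.4 rad).
It also fails if it takes over 53 s, if anything falls off the work surface, if the arm or the gripper's body presses on something with over 40 N, if the wrist force passes 120 N, or if a joint passes its speed limit or range.

## Working session

There is one attempt and no reset: what is moved stays moved. The work goes in short steps, Python scripts to look and compute and a tool call to move; the robot and the scene stay as the last step left them, time stands still between calls to the robot, and variables do not carry over. Pictures are saved under pics/ and viewed, and the job is handed in when it is done.

Besides the shell and the picture viewer there is one more tool, called after "Call:" as a command line: name --argument value ..., lists and objects as JSON in quotes. drive_tool: Moves the arm, as the interface text tells. Its arguments: {"type":"object","properties":{"moves":{"type":"array","items":{"type":"array"}},"fingers":{"type":"number"},"squeeze":{"type":"number"}},"required":["moves"]}

```bash
ls; mkdir -p pics
python3 - <<'E'
from bench import r
import cv2,pickle
d={}
for n in("scene","side","wrist"):
    s=r.snapshot(n); d[n]=s; cv2.imwrite(f"pics/{n}0.png",s["pixels"][:,:,::-1]); print(n,s["camera_matrix"],s["xyz"],s["orientation"])
pickle.dump(d,open("s0.pkl","wb")); print(r.sense())
E
```

```text
pics
scene [[398.15125096   0.         257.40120105]
 [  0.         398.15125096 190.84717952]
 [  0.           0.           1.        ]] [ 826.13736739 -367.12108065  807.52883048] [-145.79113677   -0.36738033   43.61182921]
side [[403.22196871   0.         251.05070728]
 [  0.         403.22196871 192.4048847 ]
 [  0.           0.           1.        ]] [ 395.36657977 -552.28898118  684.91710903] [-133.42926814    0.35384406  -12.07286454]
wrist [[312.46150303   0.         258.84498679]
 [  0.         312.46150303 194.63548919]
 [  0.           0.           1.        ]] [153.23034928 584.80404068 372.88515398] [1.62426827e+02 3.85853633e-02 6.79016300e+01]
{'time': 0.15, 'joint_pos': array([ 6.30026218e+01,  7.50597850e+00,  8.53153063e+01, -1.17794696e-03,
        8.72626741e+01, -4.89479535e+00]), 'qd': array([-0.09087759, -0.0739296 , -0.15082306, -0.06894777,  0.00381421,
        0.02941256]), 'joint_efforts': array([ 1.03275732e-03, -5.70071840e+01, -5.01152766e+01, -1.64829171e-04,
        9.71146423e-03, -1.09295829e-04]), 'tool_pos': array([225.57992236, 555.54792444, 252.47350353]), 'tcp_rot': array([-1.79916247e+02, -5.99167894e-03,  1.57897470e+02]), 'ft_force': array([0.72749239, 0.18534691, 0.97048496]), 'wrist_torque': array([ 0.01882539, -0.07003912, -0.05779575]), 'finger_gap': 85.762395015637}
```

View pics/scene0.png

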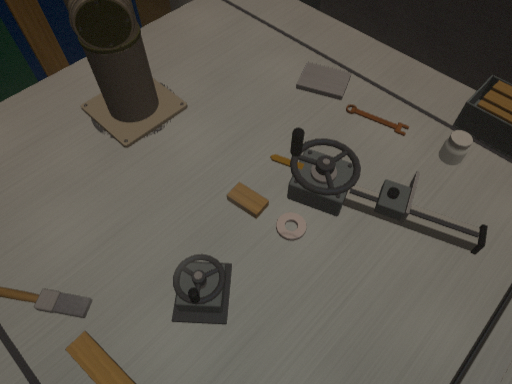

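View pics/side0.png

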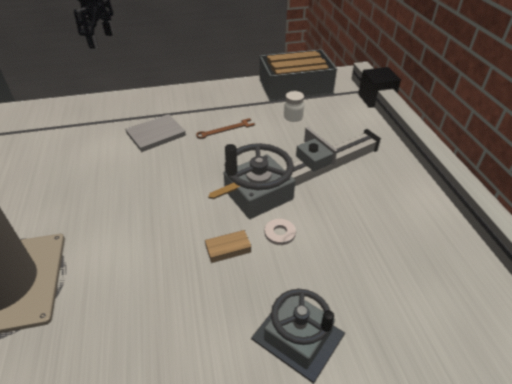

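View pics/wrist0.png

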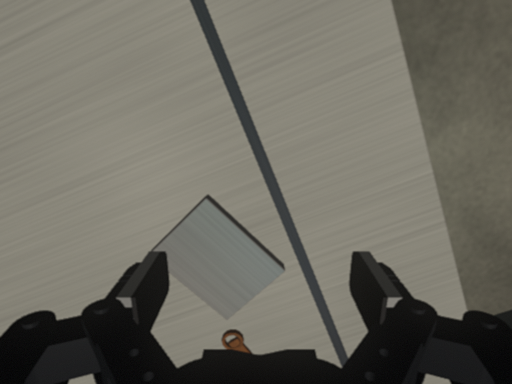

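The scene view has the large wheel hub at about (325,165), its handle at (297,143) and the brass pointer at (283,161). The side view has the hub at (259,165) and the handle at (231,160). I'll measure more closely on enlarged crops.

```bash
cat > h.py <<'E'
import numpy as np,cv2,pickle
from scipy.spatial.transform import Rotation as R
def ray(s,p):
    K=s["camera_matrix"]; d=np.linalg.solve(K,[p[0],p[1],1.]); return np.array(s["xyz"]),R.from_euler("xyz",s["orientation"],degrees=True).as_matrix()@d
def onz(s,p,z):
    o,d=ray(s,p); return o+d*(z-o[2])/d[2]
def tri(s1,p1,s2,p2):
    o1,d1=ray(s1,p1);o2,d2=ray(s2,p2)
    t=np.linalg.lstsq(np.c_[d1,-d2],o2-o1,rcond=None)[0]
    a=o1+t[0]*d1;b=o2+t[1]*d2; return (a+b)/2,np.linalg.norm(a-b)
def proj(s,P):
    M=R.from_euler("xyz",s["orientation"],degrees=True).as_matrix()
    c=M.T@(np.array(P,float)-s["xyz"]); q=s["camera_matrix"]@c; return q[:2]/q[2]
E
python3 - <<'E'
from h import *
d=pickle.load(open("s0.pkl","rb"))
for n,(x,y) in dict(scene=(255,115),side=(195,130)).items():
    c=d[n]["pixels"][y:y+110,x:x+130,::-1]; c=cv2.resize(c,None,fx=5.5,fy=5.4,interpolation=cv2.INTER_CUBIC)
    c=cv2.convertScaleAbs(c,alpha=1.6)
    for k in range(0,130,10): cv2.putText(c,str(x+k),(int(k*5.5),10),0,.35,(0,0,255)); cv2.line(c,(int(k*5.5),0),(int(k*5.5),600),(0,0,120),1)
    for k in range(0,110,10): cv2.putText(c,str(y+k),(0,int(k*5.4)),0,.35,(0,0,255)); cv2.line(c,(0,int(k*5.4)),(800,int(k*5.4)),(0,0,120),1)
    cv2.imwrite(f"pics/{n}_crop.png",c)
E
```

```text
(no output)
```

View pics/scene_crop.png

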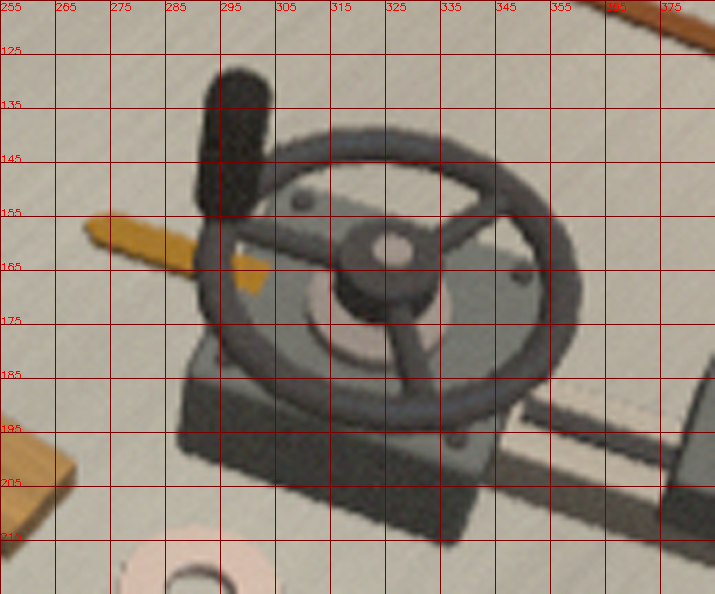

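View pics/side_crop.png

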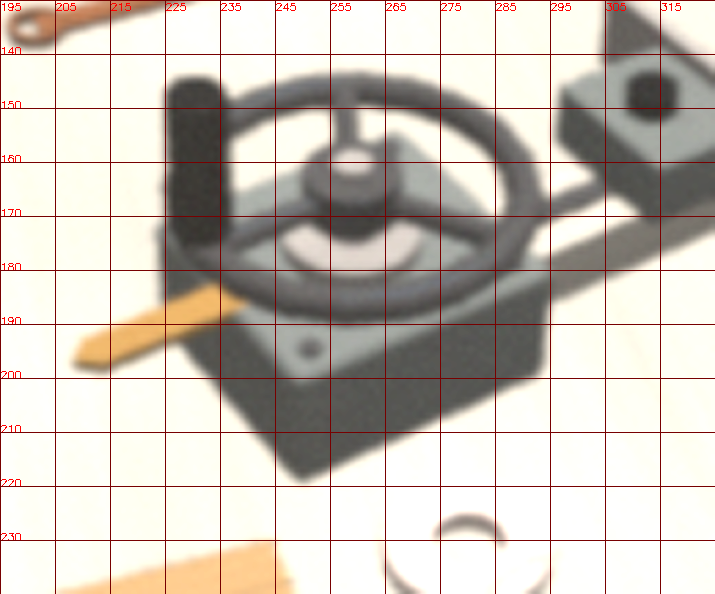

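Run:
```python
from h import *
d=pickle.load(open("s0.pkl","rb")); S,T=d["scene"],d["side"]
for nm,a,b in(("grip",(297.3,141.5),(231,159.7)),("top",(299,130),(231,146)),("hubtop",(326.5,161),(259,159.5)),("ptr tip",(271,156.5),(209.5,195))):
    print(nm,*tri(S,a,T,b))
for s,pts in((S,[(290.5,165),(361,168),(323,138.5),(330,194.5),(351,151),(350,186),(303,184)]),(T,[(292.5,165),(258,143.5),(259,189.5),(284,151.5),(284,182.5),(231,182)])):
    P=np.array([onz(s,p,95)[:2] for p in pts])
    A=np.c_[2*P,np.ones(len(P))];x=np.linalg.lstsq(A,(P**2).sum(1),rcond=None)[0]
    print("rim",x[:2],np.sqrt(x[2]+x[0]**2+x[1]**2), np.linalg.norm(P-x[:2],axis=1))
# rail dir
g,_=tri(S,(297.3,141.5),T,(231,159.7))
print(onz(S,(271,156.5),60),onz(T,(209.5,195),60))
# rail end post
print(onz(S,(482,238),40),onz(T,(372,140),40), onz(S,(394,197),60))
# small wheel
print("small",tri(S,(199,274),T,(301,313)))
```

```text
grip [490.94832217 118.25545526 142.99051218] 1.7460247841130934
top [492.01468879 117.32476702 180.50888743] 2.8469670997481895
hubtop [558.76759134 143.36618945 111.44156133] 0.5973502869545626
ptr tip [436.93562558  95.57152267  68.23363855] 2.5383935888554663
rim [557.01291909 145.05794449] 78.21161287152947 [78.88230099 80.39583632 79.28590083 80.93060891 75.92013402 75.93024864
 75.94866603]
rim [554.83754783 143.8074869 ] 82.05132995970732 [80.94766669 82.69473983 81.96884381 81.80406377 83.32035426 81.55061074]
[433.61077228  99.41328206  60.        ] [436.95888854 105.88389299  60.        ]
[905.76589148 261.76981202  40.        ] [894.37142732 245.09373805  40.        ] [712.49715108 205.22546521  60.        ]
small (array([ 543.70837178, -227.6755566 ,   83.05774112]), np.float64(5.2115008028123615))
```

The points agree with what was given. The grip comes out at (491,118,143) and the hub at about (557,144), a radius of 71 mm. The hub top is at 111 mm, and the rail azimuth is about 18–20°. Next I move above the handle, keeping the yaw.

Call:
drive_tool --moves '[[[6,-10,0],0],[[20,-33,0],0],[[38,-63,0],0],[[57,-94,0],0],[[76,-125,0],0],[[95,-157,0],0],[[114,-188,0],0],[[133,-219,0],0]]' --fingers 85 --squeeze 40

```text
time: 0.82
tool_pos: [359.3, 334.6, 253.2]
tcp_rot: [-180.0, 0.0, 157.9]
ft_force: [0.9, -0.3, -0.0]
finger_gap: 84.7
```

Call:
drive_tool --moves '[[[19,-31,0],0],[[38,-62,0],0],[[57,-94,0],0],[[76,-125,0],0],[[95,-156,0],0],[[114,-190,0],0],[[126,-210,0],0],[[132,-219,0],0]]'

```text
time: 1.48
tool_pos: [491.6, 114.3, 253.1]
tcp_rot: [-179.9, 0.0, 157.7]
ft_force: [-0.1, -0.0, -0.1]
finger_gap: 85.1
```

Call:
drive_tool --moves '[[[0,0,0],0],[[0,0,0],0],[[0,0,0],0],[[0,0,0],0],[[0,0,0],0],[[0,0,0],0],[[0,0,0],0],[[0,0,0],0]]'

```text
time: 2.15
tool_pos: [490.6, 118.3, 253.4]
tcp_rot: [180.0, 0.0, 157.9]
ft_force: [-0.3, -0.4, -1.1]
finger_gap: 85.2
```

Run:
```python
from h import *
from bench import r
d={}
print(r.sense())
for n in("side","wrist"):
    s=d[n]=r.snapshot(n); cv2.imwrite(f"pics/{n}1.png",s["pixels"][:,:,::-1])
print(proj(d["wrist"],(491,118,178)),proj(d["wrist"],(557,144,111)))
pickle.dump(d,open("s1.pkl","wb"))
```

```text
{'time': 2.15, 'joint_pos': array([ 7.73574839e+00, -7.43627646e+00,  1.00170985e+02,  3.85911390e-04,
        8.72587464e+01, -6.02043698e+01]), 'qd': array([-0.31836905,  0.07796834, -0.1150932 , -0.06232407, -0.05817778,
       -0.1102183 ]), 'joint_efforts': array([ 1.03511070e-01, -4.33197069e+01, -5.00678194e+01,  7.36138027e-03,
        3.77506643e-03,  3.17316328e-03]), 'tool_pos': array([490.63823798, 118.32119436, 253.3622403 ]), 'tcp_rot': array([1.79996413e+02, 5.48846754e-03, 1.57940100e+02]), 'ft_force': array([-0.28151107, -0.42374962, -1.09962726]), 'wrist_torque': array([-0.02244352,  0.00224093, -0.01708024]), 'finger_gap': 85.22843613623513}
[258.81814635 217.81721897] [311.45658021 242.44543571]
```

View pics/wrist1.png

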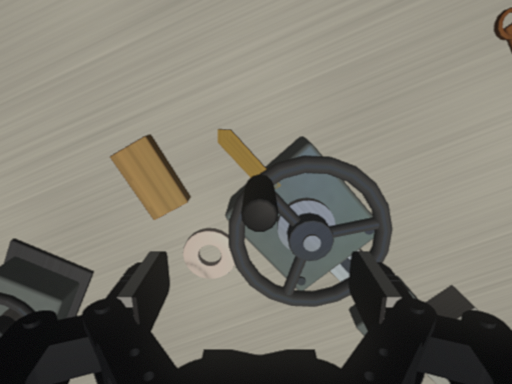

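View pics/side1.png

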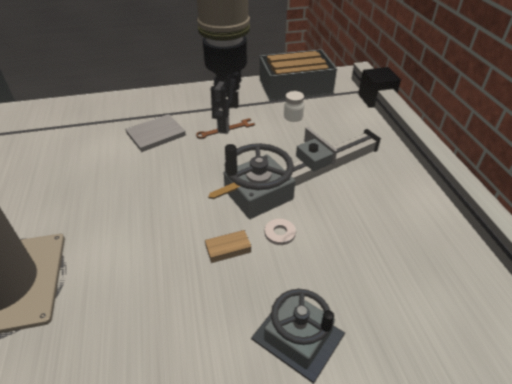

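Run:
```python
from h import *
s=pickle.load(open("s1.pkl","rb"))["wrist"]
x,y=200,120
c=cv2.resize(s["pixels"][y:y+150,x:x+200,::-1],None,fx=4,fy=4,interpolation=cv2.INTER_CUBIC); c=cv2.convertScaleAbs(c,alpha=2.5)
for k in range(0,200,20): cv2.putText(c,str(x+k),(k*4,10),0,.4,(0,0,255)); cv2.line(c,(k*4,0),(k*4,5),(0,0,255),1); cv2.line(c,(k*4,0),(k*4,600),(0,0,120),1)
for k in range(0,150,20): cv2.putText(c,str(y+k),(0,k*4),0,.4,(0,0,255)); cv2.line(c,(0,k*4),(800,k*4),(0,0,120),1)
cv2.imwrite("pics/wrist1c.png",c)
print(s["xyz"],s["orientation"])
for z in(111,178): print(proj(s,(491,118,z)))
```

```text
[418.23436671 147.29987948 373.85614078] [ 1.62416315e+02 -5.91371715e-02  6.79328266e+01]
[258.74561458 189.36004957]
[258.81814635 217.81721897]
```

View pics/wrist1c.png

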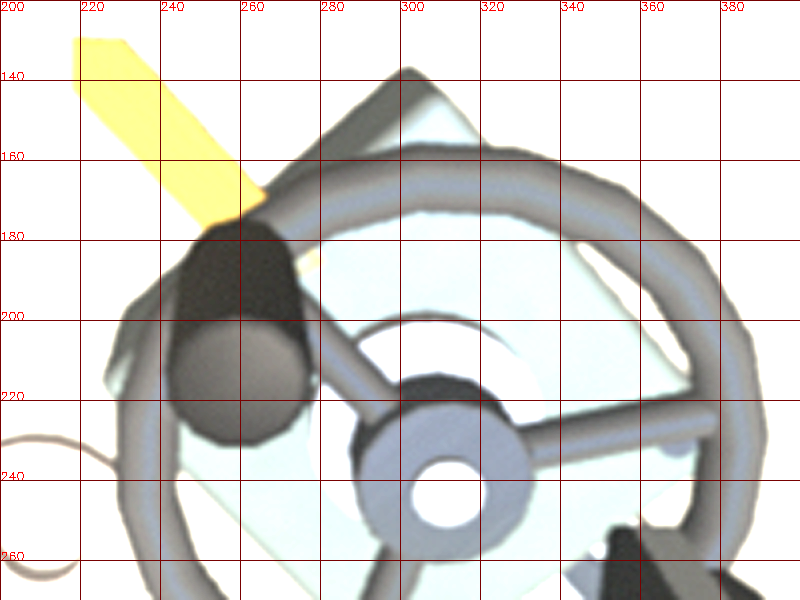

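Run:
```python
from h import *
s=pickle.load(open("s1.pkl","rb"))["wrist"]
print(onz(s,(259.7,215),178),onz(s,(312,243),111), onz(s,(223,134),62))
```

```text
[489.33955431 119.31207304 178.        ] [557.72653869 144.2809856  111.        ] [438.51779328 101.27946115  62.        ]
```

The refined values are grip (490,119), hub (557.5,144), R = 72 mm, and a pointer azimuth of about 200°. I'll descend and close.

Call:
drive_tool --moves '[[[-1,1,-10],0],[[-1,1,-25],0],[[-1,1,-42],0],[[-1,1,-60],0],[[-1,1,-78],0],[[-1,1,-92],0],[[-1,1,-100],0],[[-1,1,-104],0]]'

```text
time: 2.92
tool_pos: [488.6, 118.8, 147.2]
tcp_rot: [-179.9, -0.1, 157.9]
ft_force: [0.1, 0.6, -0.5]
finger_gap: 85.1
```

Call:
drive_tool --moves '[[[0,0,0],0],[[0,0,0],0],[[0,0,0],0],[[0,0,0],0],[[0,0,0],0],[[0,0,0],0],[[0,0,0],0],[[0,0,0],0]]' --fingers 45

```text
time: 3.58
tool_pos: [489.8, 118.9, 149.5]
tcp_rot: [180.0, 0.0, 157.9]
ft_force: [0.5, -0.3, -0.1]
finger_gap: 45.1
```

Call:
drive_tool --moves '[[[0,0,0],0],[[0,0,0],0],[[0,0,0],0],[[0,0,0],0],[[0,0,0],0],[[0,0,0],0],[[0,0,0],0],[[0,0,0],0]]' --fingers 15 --squeeze 30

```text
time: 4.25
tool_pos: [489.8, 118.9, 149.4]
tcp_rot: [180.0, 0.0, 157.9]
ft_force: [-0.7, -0.2, 2.1]
finger_gap: 25.4
```

Run:
```python
from h import *
from bench import r
d={}
s=r.sense();print(s["tool_pos"],s["ft_force"],s["finger_gap"],s["time"])
for n in("side","wrist"):
    s=d[n]=r.snapshot(n)
cv2.imwrite("pics/g.png",np.vstack([cv2.resize(d["side"]["pixels"][80:230,150:350,::-1],(400,300)),cv2.resize(d["wrist"]["pixels"][...,::-1],(400,300))]))
a0=np.radians(200)
for st in (15,): 
  for i in range(1,25):
    a=a0-np.radians(15*i); print(i,np.round(72*(np.array([np.cos(a),np.sin(a)])-[np.cos(a0),np.sin(a0)]),0).astype(int).tolist(),end=" ")
```

```text
[489.80054456 118.91293884 149.38383623] [-0.73713933 -0.22056508  2.0777955 ] 25.415989480385413 4.25
1 [-4, 18] 2 [-3, 37] 3 [2, 55] 4 [13, 71] 5 [26, 84] 6 [43, 92] 7 [61, 96] 8 [80, 96] 9 [98, 90] 10 [114, 80] 11 [127, 66] 12 [135, 49] 13 [139, 31] 14 [139, 12] 15 [133, -6] 16 [123, -22] 17 [109, -34] 18 [92, -43] 19 [74, -47] 20 [55, -46] 21 [37, -41] 22 [21, -31] 23 [9, -17] 24 [0, 0]
```

View pics/g.png

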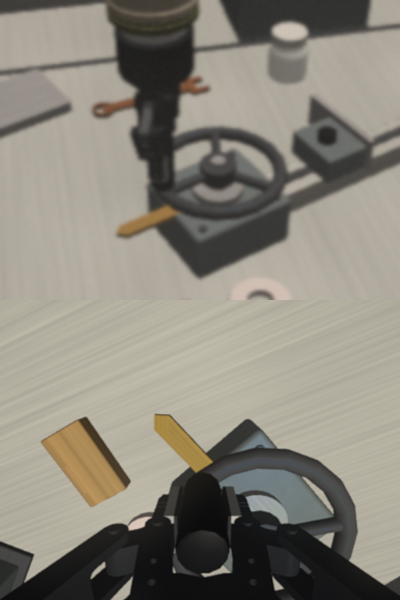

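The handle is gripped, with a gap of 25.4 mm and low force. I'll work out the arc numbers in 7.5° rows, 60° per call, each relative to the start of its call.

Run:
```python
import numpy as np
f=lambda a:72*np.array([np.cos(np.radians(a)),np.sin(np.radians(a))])
for c in range(6):
    b=200-60*c; print([np.round(f(b-7.5*i)-f(b),1).tolist() for i in range(1,9)])
```

```text
[[-2.6, 9.0], [-4.1, 18.4], [-4.3, 27.8], [-3.2, 37.1], [-1.0, 46.3], [2.4, 55.1], [6.9, 63.3], [12.5, 70.9]]
[[6.5, 6.8], [13.9, 12.7], [21.9, 17.6], [30.5, 21.4], [39.6, 24.0], [48.9, 25.4], [58.3, 25.7], [67.7, 24.6]]
[[9.1, -2.2], [17.9, -5.7], [26.2, -10.2], [33.8, -15.8], [40.6, -22.3], [46.5, -29.6], [51.4, -37.7], [55.2, -46.3]]
[[2.6, -9.0], [4.1, -18.4], [4.3, -27.8], [3.2, -37.1], [1.0, -46.3], [-2.4, -55.1], [-6.9, -63.3], [-12.5, -70.9]]
[[-6.5, -6.8], [-13.9, -12.7], [-21.9, -17.6], [-30.5, -21.4], [-39.6, -24.0], [-48.9, -25.4], [-58.3, -25.7], [-67.7, -24.6]]
[[-9.1, 2.2], [-17.9, 5.7], [-26.2, 10.2], [-33.8, 15.8], [-40.6, 22.3], [-46.5, 29.6], [-51.4, 37.7], [-55.2, 46.3]]
```

Call:
drive_tool --moves '[[[-2.5,9,0],0],[[-4,18.5,0],0],[[-4.5,28,0],0],[[-3,37,0],0],[[-1,46,0],0],[[2.5,55,0],0],[[7,63,0],0],[[12.5,71,0],0]]'

```text
time: 5.02
tool_pos: [502.6, 191.2, 149.3]
tcp_rot: [180.0, -0.0, 157.9]
ft_force: [0.8, -3.7, 4.5]
finger_gap: 25.2
```

Forces are low, so I continue.

Call:
drive_tool --moves '[[[6.5,7,0],0],[[14,12.5,0],0],[[22,17.5,0],0],[[30.5,21.5,0],0],[[39.5,24,0],0],[[49,25.5,0],0],[[58,25.5,0],0],[[67.5,24.5,0],0]]'

```text
time: 5.68
tool_pos: [570.7, 215.0, 149.4]
tcp_rot: [-180.0, 0.0, 157.9]
ft_force: [-2.8, -4.4, 7.3]
finger_gap: 25.5
```

Call:
drive_tool --moves '[[[9,-2,0],0],[[18,-5.5,0],0],[[26,-10,0],0],[[34,-16,0],0],[[40.5,-22.5,0],0],[[46.5,-29.5,0],0],[[51.5,-37.5,0],0],[[55,-46.5,0],0]]'

```text
time: 6.35
tool_pos: [625.2, 168.4, 149.4]
tcp_rot: [180.0, -0.1, 157.9]
ft_force: [-6.6, 0.7, 8.4]
finger_gap: 25.2
```

Run:
```python
from h import *
from bench import r
s=r.sense();print(s["tool_pos"],s["ft_force"],s["finger_gap"])
d={n:r.snapshot(n) for n in("side","wrist")}
cv2.imwrite("pics/half.png",np.vstack([cv2.resize(d["side"]["pixels"][80:230,150:350,::-1],(400,300)),cv2.resize(d["wrist"]["pixels"][...,::-1],(400,300))]))
```

```text
[625.15568169 168.44504962 149.37749074] [-6.64654189  0.74540536  8.4309557 ] 25.17813245365604
```

View pics/half.png

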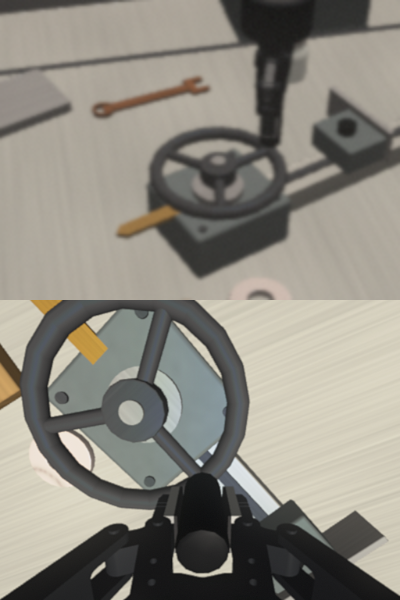

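The picture shows the handle still in the jaws, half a turn round on the rail side (side crop about (270,135)). The stop block has moved out. I continue with the second half.

Call:
drive_tool --moves '[[[2.5,-9,0],0],[[4,-18.5,0],0],[[4.5,-28,0],0],[[3,-37,0],0],[[1,-46,0],0],[[-2.5,-55,0],0],[[-7,-63,0],0],[[-12.5,-71,0],0]]'

```text
time: 7.12
tool_pos: [612.7, 97.9, 149.4]
tcp_rot: [179.9, -0.0, 157.9]
ft_force: [-3.9, 5.2, 7.1]
finger_gap: 25.0
```

Call:
drive_tool --moves '[[[-6.5,-7,0],0],[[-14,-12.5,0],0],[[-22,-17.5,0],0],[[-30.5,-21.5,0],0],[[-39.5,-24,0],0],[[-49,-25.5,0],0],[[-58,-25.5,0],0],[[-67.5,-24.5,0],0]]'

```text
time: 7.78
tool_pos: [545.3, 72.9, 149.4]
tcp_rot: [179.9, 0.1, 157.9]
ft_force: [3.8, 5.9, 2.1]
finger_gap: 25.1
```

Call:
drive_tool --moves '[[[-9,2,0],0],[[-18,5.5,0],0],[[-26,10,0],0],[[-34,16,0],0],[[-40.5,22.5,0],0],[[-46.5,29.5,0],0],[[-51.5,37.5,0],0],[[-55,46.5,0],0]]'

```text
time: 8.45
tool_pos: [489.6, 119.2, 149.4]
tcp_rot: [-180.0, 0.1, 157.9]
ft_force: [3.3, -1.7, 1.9]
finger_gap: 24.8
```

Call:
drive_tool --moves '[[[0,0,0],0],[[0,0,0],0],[[0,0,0],0],[[0,0,0],0],[[0,0,0],0],[[0,0,0],0],[[0,0,0],0],[[0,0,0],0]]'

```text
time: 9.12
tool_pos: [489.9, 118.7, 149.4]
tcp_rot: [-180.0, 0.0, 157.9]
ft_force: [0.8, 1.5, 4.8]
finger_gap: 25.1
```

Run:
```python
from h import *
from bench import r
s=r.sense();print(s["tool_pos"],s["ft_force"],s["finger_gap"])
d={n:r.snapshot(n) for n in("side","wrist")}
cv2.imwrite("pics/full.png",np.vstack([cv2.resize(d["side"]["pixels"][80:230,150:350,::-1],(400,300)),cv2.resize(d["wrist"]["pixels"][...,::-1],(400,300))]))
```

```text
[489.85113783 118.68225234 149.37395259] [0.84663646 1.49454062 4.79359062] 25.114360157543306
```

View pics/full.png

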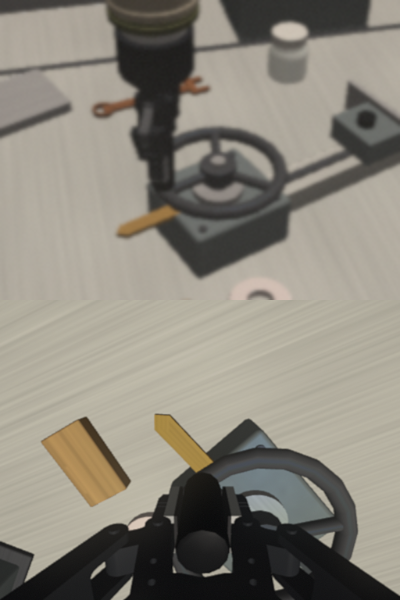

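The handle is back over the pointer and the block is about one full-turn step further out. I release and rise.

Call:
drive_tool --moves '[[[0,0,0],0],[[0,0,0],0],[[0,0,0],0],[[0,0,0],0],[[0,0,0],0],[[0,0,0],0],[[0,0,0],0],[[0,0,0],0]]' --fingers 80

```text
time: 9.88
tool_pos: [489.7, 118.9, 149.3]
tcp_rot: [-180.0, -0.0, 157.9]
ft_force: [-0.2, -0.2, 1.2]
finger_gap: 80.3
```

Call:
drive_tool --moves '[[[0,0,5],0],[[0,0,15],0],[[0,0,32],0],[[0,0,50],0],[[0,0,70],0],[[0,0,88],0],[[0,0,100],0],[[0,0,105],0]]'

```text
time: 10.55
tool_pos: [490.9, 119.1, 257.6]
tcp_rot: [179.9, 0.2, 157.9]
ft_force: [0.5, 0.6, -0.6]
finger_gap: 80.4
```

Call:
drive_tool --moves '[[[0,0,0],0],[[0,0,0],0],[[0,0,0],0],[[0,0,0],0],[[0,0,0],0],[[0,0,0],0],[[0,0,0],0],[[0,0,0],0]]'

```text
time: 11.22
tool_pos: [489.7, 118.9, 254.1]
tcp_rot: [-180.0, -0.0, 157.9]
ft_force: [0.0, 0.2, -0.4]
finger_gap: 79.8
```

Run:
```python
from h import *
from bench import r
s=r.sense();print(s["tool_pos"],s["ft_force"],s["finger_gap"],s["time"])
d={n:r.snapshot(n) for n in("side","wrist")}
cv2.imwrite("pics/end.png",np.vstack([cv2.resize(d["side"]["pixels"][...,::-1],(400,300)),cv2.resize(d["wrist"]["pixels"][...,::-1],(400,300))]))
```

```text
[489.69319114 118.89288146 254.0692818 ] [ 0.02664134  0.17126315 -0.37251521] 79.83029343792994 11.2167
```

View pics/end.png

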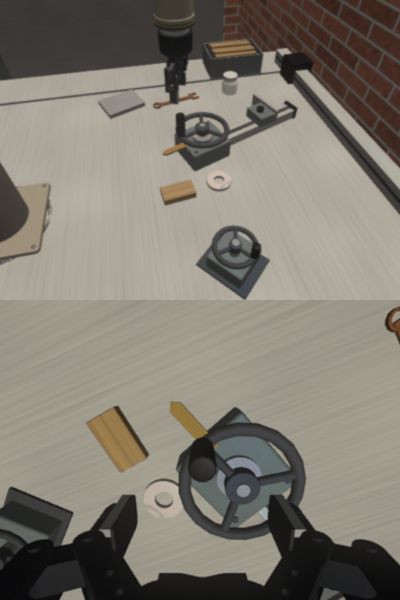

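The gripper is clear of everything, the handle stands over the pointer (wrist view about (203,460)), the block is further out and the small wheel is unmoved.

```bash
python3 -c "
from bench import r
print(r.hand_in())"
```

```text
the job is handed in; nothing more can be done
None
```

I gripped the large handwheel's crank handle and carried it one full turn clockwise (360° on a 72 mm circle). Then I let go, rose about 105 mm clear and handed the job in at about 11 s of the 53 s allowed.

- **Forces:** readings between moves stayed at or below about 11 N.
- **Grip:** the finger opening held at 25 mm all the way round, so the handle did not slip out.
- **Final pictures:** the handle stands over the brass pointer, the stop block has moved out along the rail, and the smaller wheel looks unmoved.
- **Final robot state:** the force on the tool was about 0 N, with nothing touching the gripper.

I judged the final handle position by eye and from the tool returning to its starting point. I did not measure the wheel's angle again after letting go. No check failed; the only disagreement was 2–5 mm between camera rays in the first position measurements, and a wrist-camera view corrected the handle position before I gripped it.

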